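# Pin the vessel lift by feel and set its brake

## Task

Lock the vessel lift: take the long rod with the square black grip out of the rack, put it down into the slot of the slanted steel guard and feel along the slot's unseen bottom for the locking hole, then let the rod down fully home in that hole and let go. After that push the brake lever beside the guard all the way over, away from the robot. Leave the other rods in the rack and everything else where it is.

Things in the scene. Friction and masses are not known exactly. Their poses are not given: they have to be found in the camera images.
- rod_head (a point): Centre of the grip of the locking rod. The rod is 200 mm long, about 0.25 kg: a round steel shaft 14 mm thick, 140 mm long, with a slightly chamfered tip, and above it a square black plastic grip 26 x 26 mm, 60 mm tall. It starts upright in one of the rack's holes, much taller than the other rods. z points from tip to grip, x and y square to the grip's sides.
- rod_tip (a point): Centre of the flat lower end of the locking rod, 170 mm below the centre of the grip.
- rack: White plastic rack, 70 mm (x) by 220 mm (y) by 75 mm tall, origin at the centre of its underside. Three round holes 16 mm wide and 60 mm deep stand in a row along its y axis, 75 mm apart, the middle one at the centre.
- slot (a point): Centre of the slot's mouth in the slanted steel guard (46 x 254 mm). z points straight out of the slot, 30 degrees from vertical towards the robot; y runs along the slot (level), x across it. The slot is 22 mm wide (x), 104 mm long (y), with straight sides. Its bottom is a flat dark metal face 55 mm below the mouth along z, with one hole in it. Rigid and fixed.
- slot_floor (a point): Middle of the slot's flat bottom face, 55 mm below the mouth; axes x and y as the base plate's. The locking hole in that face is a rectangle 20 mm long (along the slot) and as wide as the slot; its floor lies 90 mm below the mouth. Its centre is anywhere within 36 mm to either side of this point along y: it differs every time, is not reported and lies too deep and dark to be seen, so it must be felt.
- brake_tip (a point): Centre of the brake lever's 26 mm black ball knob, on a thin steel lever on a grey block at the guard's -y end, on the same base plate. The ball is 80 mm from the pivot, whose axis runs along the guard; in its full 1.0 rad throw it swings about 75 mm square to the guard (the slot's x direction made level), away from the robot, rising and sinking by 10 mm.
- brake (a joint): Angle of the brake lever: 0 leans towards the robot (off), 1.0 rad leans away from the robot (fully on). It stays where it is left and needs only a light push. (0.06 N m).
- plug_mid (a point): Middle of a short steel rod with a round steel head, 128 mm long, standing in the rack. To be left there.
- probe_mid (a point): Middle of a short thinner rod with a round black head, 123 mm long, standing in the rack. To be left there.
- flask_mid (a point): Middle of an amber glass bottle, 72 mm wide and 150 mm tall. To be left alone.
- clamp_mid (a point): Middle of a flat steel ring, 90 mm wide and 18 mm thick, on the table. To be left alone.
- funnel_mid (a point): Middle of a steel funnel standing on its wide end, 90 mm wide and 80 mm tall. To be left alone.
- beaker_mid (a point): Middle of a glass beaker, 90 mm wide and 100 mm tall. To be left alone.
- spanner_mid (a point): Underside of a 180 mm steel wrench lying on the table beyond the guard. To be left alone.
- flange_mid (a point): Middle of a steel flange, 100 mm wide and 35 mm tall, on the table. To be left alone.
There are look-alikes about, which are no part of the job. Leave any yellow look-alike of the part that bears rod_head alone.

How it is judged:
By the outcome, as a careful person would: the job done as asked, in the order asked, and still so for the second after the job is handed in, with the robot touching nothing.
It also fails if it takes over 58 s, if anything falls off the work surface, if the arm or the gripper's body presses on something with over 40 N, if the wrist force passes 120 N, or if a joint passes its speed limit or range.

## Robot

A 6-joint arm with a two-finger parallel gripper is mounted at the origin on the work surface. World frame = base frame: x ahead of the robot, y to its left, z up, the work surface at z = 0. Lengths are in m, angles in rad, forces in N, time in s.
With the tool pointing down it reaches from about 0.325 to 0.875 m from the base axis. Payload 4.4 kg.
Tool frame: the origin (TCP) lies at the very end of the fingers, on their centre line; the grasp point (between the pads) lies 19 mm behind it; z points along the fingers, x is the direction in which the jaws open and shut, and the axes are right-handed (so a half turn about z gives the same grasp; the last joint's range is limited). The gripper opens to 85 mm and grips with 20 to 120 N. Pads are 22 mm wide; open, the fingers measure 114 mm over their backs; the gripper's body (76 mm by 85 mm) begins 54 mm behind the grasp point. The pads swing forward as they close: fully open they stand 13 mm farther back than shut.
Start: joints at [-0.15, 0.207, 1.542, -0, 1.393, -0.15], TCP at [0.575, -0, 0.231] pointing down, gripper open.
Joint ranges: [-2.73, 2.73], [-0.86, 2.22], [0.23, 2.46], [-1.11, 4.25], [0.08, 2.63], [-2.82, 2.82]. Speed limits (rad/s): [2.79, 2.79, 3.14, 3.14, 3.14, 3.14].

## Interface

Orientations are given as a unit quaternion [w, x, y, z].
In Python, from bench import arm, kinematics, telemetry, imaging gives the robot as it stands. Calls block until the motion is done:
- arm.reach(position, orientation): joint-space move of the TCP to a pose.
- arm.movel(position, rate=0.15, frame=None, guard=None): straight line of the TCP; frame=None keeps the orientation; rate is the mean speed in m/s. With guard (N) it stops when the force on the tool has changed by that much, and returns True; else False.
- arm.set_joints(angles): joint-space move.
- arm.move_gripper(opening, newtons=None): opening from 0.0 (shut) to 1.0 (fully open); newtons is the grip in N (None keeps the last); returns when the fingers have stopped.
- arm.wait(seconds).
- kinematics.inverse_kinematics(position, orientation): joint angles nearest the present ones, or None.
- telemetry.get_state(): the state.
- imaging.capture(name): name is "scene" or "side" or "wrist"; returns a dict with "frame" (480x640x3 uint8, red, green, blue), "depth" (480x640 float32, m along the optical axis (not along the pixel's ray), 0 where there is no reading), "fovy" (degrees; the focal length in pixels is half the picture's height over the tangent of half this angle, whatever the lens; pixels are square), "cx", "cy" (the principal point, pixels), "rvec" (rotation vector, rad) and "tvec" (3), from world to camera coordinates, as OpenCV has them. Camera axes: x right, y down, z forward; pixel columns grow to the right and rows downward; lengths in m; the calibration is good to about 2 mm. The wrist camera is an equidistant fisheye: a pixel r from the principal point sees the ray r / f radians off the axis. A picture is of the moment at which its call begins.
A pose or a line that the arm cannot do raises arm.PlanningError and nothing moves.
- arm.hand_in(): hands the job in, once; it reports no verdict.
The state is a dict: "clock": time; "q": joint angles; "joint_vel": joint speeds; "tau": joint torques, N m; "ee_pos": TCP position; "orientation": TCP orientation; "force": force on the tool from outside, world axes, zero at the start; "torque": the same for the moment, N m; "finger_gap": opening from 0.0 (shut) to 1.0 (fully open).
Only numpy, scipy, OpenCV 4.12 (cv2) and the standard library are available. Lean on these libraries where they do the work, as an engineer would, in place of code of your own. Each camera call takes 0.05 s, during which the arm holds its last target.

## Working session

There is one attempt and no reset: what is moved stays moved. The work goes in short steps, each a Python script; the robot and the scene stay as the last script left them, time stands still between calls to the robot, and variables do not carry over. Pictures are saved under pics/ and viewed, and the job is handed in when it is done.

```bash
ls; mkdir -p pics
cat > h.py <<'E'
import numpy as np, cv2
from bench import arm, kinematics, telemetry, imaging
def cap(n,tag):
    c=imaging.capture(n); cv2.imwrite(f'pics/{tag}.png',c['frame'][:,:,::-1]); np.savez(f'pics/{tag}.npz',**c); return c
def load(tag): return dict(np.load(f'pics/{tag}.npz'))
def cloud(c,fish=False):
    H,W=c['depth'].shape; f=H/2/np.tan(np.radians(float(c['fovy']))/2)
    u,v=np.meshgrid(np.arange(W),np.arange(H)); x=(u-c['cx'])/f; y=(v-c['cy'])/f
    if fish:
        r=np.hypot(x,y); s=np.where(r>1e-9,np.tan(np.minimum(r,1.5))/np.maximum(r,1e-9),1); x=x*s;y=y*s
    d=c['depth']; P=np.stack([x*d,y*d,d],-1)
    R=cv2.Rodrigues(c['rvec'].astype(float))[0]
    return (P-np.ravel(c['tvec']))@R
def proj(c,p):
    f=c['depth'].shape[0]/2/np.tan(np.radians(float(c['fovy']))/2)
    R=cv2.Rodrigues(c['rvec'].astype(float))[0]; q=R@np.array(p)+np.ravel(c['tvec']); return f*q[0]/q[2]+c['cx'],f*q[1]/q[2]+c['cy']
E
python3 - <<'E'
from h import *
for n in('scene','side','wrist'):
    c=cap(n,n+'0'); R=cv2.Rodrigues(c['rvec'])[0]; print(n,c['fovy'],-R.T@np.ravel(c['tvec']),R[2])
print(telemetry.get_state())
E
```

```text
pics
scene 50.95499185965166 [ 1.32725159 -0.04035228  1.11064066] [-0.59629956  0.05595065 -0.80080982]
side 51.683189593628065 [0.42197341 0.99998705 0.73213682] [ 0.14007572 -0.83844582 -0.52667581]
wrist 65.70646984690485 [0.57390406 0.06497816 0.37283354] [-0.00190171 -0.25758574 -0.96625357]
{'clock': 0.15, 'q': array([-1.50468949e-01,  2.07289728e-01,  1.54263749e+00,  2.32393827e-05,
        1.39349462e+00, -1.50482196e-01]), 'joint_vel': array([-0.00156074, -0.00351585, -0.00438618, -0.00013   ,  0.00126149,
        0.00099807]), 'tau': array([ 5.23460058e-04, -3.83512866e+01, -2.92037880e+01, -1.78299792e-04,
        6.64118095e-03, -5.65601522e-05]), 'ee_pos': array([5.74410254e-01, 1.03264537e-04, 2.30349780e-01]), 'orientation': array([-1.48410968e-04,  9.99999582e-01,  4.56356471e-06, -9.02539837e-04]), 'force': array([-0.23796559, -0.57700466, -0.06247246]), 'torque': array([ 0.00298404,  0.02995739, -0.04141602]), 'finger_gap': 0.9961588092714784}
```

View pics/scene0.png

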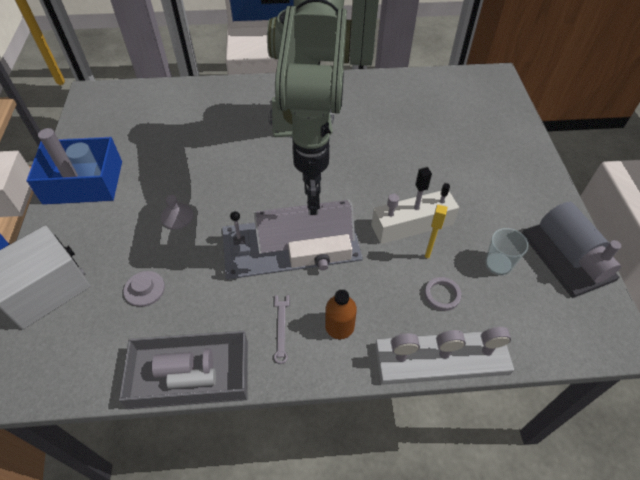

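View pics/side0.png

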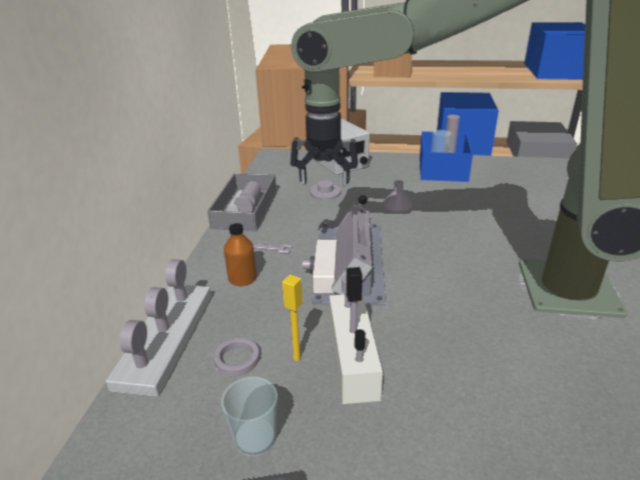

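View pics/wrist0.png

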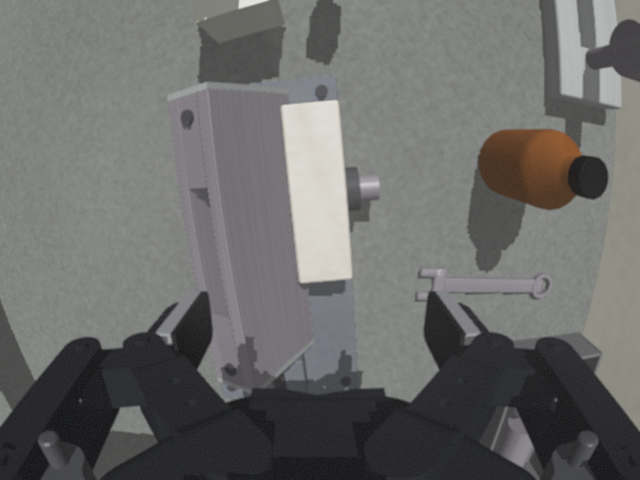

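The rod's black grip is at scene (424,180), in the rack's middle hole. The yellow look-alike stands beside it on the table. The brake knob is at (235,216), and the guard is between them. Next I'll measure these from depth.

Run:
```python
from h import *
a=load('scene0');b=load('side0');w=load('wrist0')
def crop(c,x0,y0,x1,y1,n,s):
    cv2.imwrite(f'pics/{n}.png',cv2.resize(c['frame'][y0:y1,x0:x1,::-1],None,fx=s,fy=s,interpolation=cv2.INTER_CUBIC))
crop(a,210,150,470,300,'s_c',3); crop(b,270,180,410,420,'d_c',2.5)
for n,c in(('scene',a),('side',b),('wrist',w)):
    P=cloud(c,n=='wrist'); f=c['frame'].astype(int); print(n)
    for lab,(u0,v0,u1,v1) in dict(scene=dict(grip=(416,165,434,195),brake=(228,208,242,224)),side=dict(grip=(345,265,365,300),brake=(356,194,370,208)),wrist={})[n].items():
        q=P[v0:v1,u0:u1].reshape(-1,3); col=f[v0:v1,u0:u1].reshape(-1,3); m=(col.max(1)<60)&(q[:,2]>.05); q=q[m]
        print(lab,m.sum(),np.median(q,0),q.min(0),q.max(0))
# rack top, plane z
P=cloud(a); m=(abs(P[...,2]-.075)<.004)&(P[...,1]>.05)&(P[...,1]<.45)&(P[...,0]<.75)&(P[...,0]>.4)
m&=a['frame'].min(-1)>130
print(m.sum()); r=cv2.minAreaRect(P[m][:,:2].astype(np.float32)*1000); print('rack',r)
# guard face: fit in wrist view
P=cloud(w,True)
for p in [(240,200),(220,130),(270,300),(215,250),(195,200),(200,260),(315,180),(180,150)]: print(p,P[p[1],p[0]])
```

```text
scene
grip 276 [0.49140121 0.28058924 0.19622729] [0.47007727 0.26842053 0.14755579] [0.49858663 0.29908227 0.22039565]
brake 69 [ 0.50735035 -0.19322061  0.11433094] [ 0.49886013 -0.20572573  0.09787121] [ 1.32725159 -0.04035228  1.11064066]
side
grip 442 [0.47901899 0.29741121 0.19456153] [0.42197341 0.27532249 0.15671713] [0.49289016 0.99998705 0.73213682]
brake 64 [ 0.49898765 -0.18491665  0.11078059] [ 0.42197341 -0.19585084  0.09561192] [0.51059708 0.99998705 0.73213682]
wrist
985
rack ((489.52996826171875, 249.61581420898438), (73.96800994873047, 294.8492126464844), 13.623819351196289)
(240, 200) [0.51549159 0.02216308 0.10315464]
(220, 130) [0.50376151 0.07448291 0.11059712]
(270, 300) [ 0.53248686 -0.06719999  0.08384704]
(215, 250) [ 0.48834672 -0.02194478  0.0862196 ]
(195, 200) [0.47779089 0.02184179 0.09704207]
(200, 260) [ 0.4798589  -0.02547152  0.10227944]
(315, 180) [0.57095459 0.03171265 0.05733827]
(180, 150) [0.46909551 0.06143242 0.10180081]
```

View pics/s_c.png

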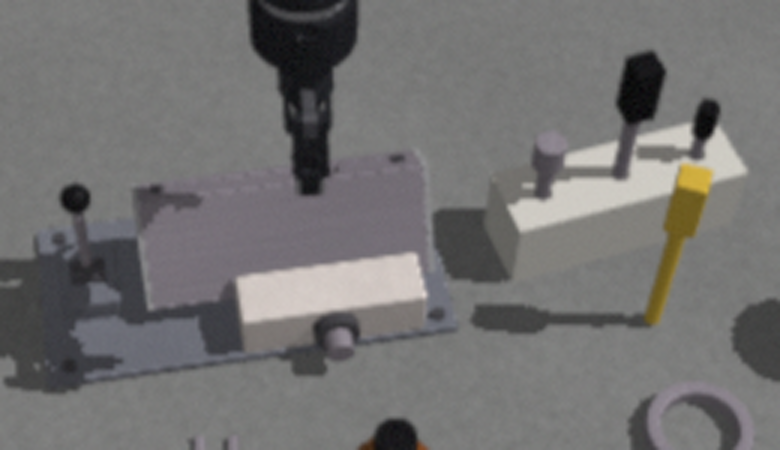

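View pics/d_c.png

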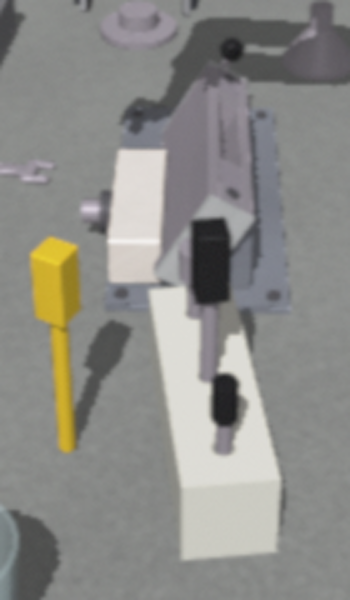

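Run:
```python
from h import *
w=load('wrist0'); P=cloud(w,True)
du=cv2.Sobel(P,cv2.CV_64F,1,0,ksize=5); dv=cv2.Sobel(P,cv2.CV_64F,0,1,ksize=5)
N=np.cross(du,dv); N/=np.linalg.norm(N,axis=-1,keepdims=True)+1e-12; N*=np.sign(N[...,2:])
reg=np.zeros(P.shape[:2],bool); reg[85:385,165:330]=1
for lo,hi in((-.7,-.25),(.3,.95)):
    m=reg&(N[...,0]>lo)&(N[...,0]<hi)&(abs(N[...,1])<.3)&(P[...,2]>.03)&(P[...,2]<.18)
    q=P[m]; 
    for _ in range(6):
        c=q.mean(0); n=np.linalg.svd(q-c,full_matrices=0)[2][2]; n*=np.sign(n[2]); d=(q-c)@n
        q=q[abs(d)<max(.0015,1.5*d.std())]
    print(lo,m.sum(),len(q),c,n,d.std(),q.min(0),q.max(0))
```

```text
-0.7 6400 3396 [0.50264617 0.00229711 0.10899438] [0.56691693 0.06817291 0.82094924] 0.005676002507232304 [ 0.47615413 -0.13860959  0.05630806] [0.58331344 0.10649492 0.11986629]
0.3 18504 16595 [ 0.52676483 -0.00560475  0.08539336] [0.86225167 0.07864601 0.50033676] 0.0005031300001211364 [ 0.49648987 -0.14092034  0.03504397] [0.56726721 0.11148818 0.1207362 ]
```

Run:
```python
from h import *
a=load('side0')
P=cloud(a); f=a['frame'].astype(int)
m=(abs(P[...,2]-.075)<.003)&(P[...,1]>.1)&(P[...,1]<.45)&(P[...,0]<.65)&(P[...,0]>.35)&(f.min(-1)>150)
q=P[m]; print(m.sum(),q.mean(0)); print('rack side',cv2.minAreaRect(q[:,:2].astype(np.float32)*1000))
a=load('scene0');P=cloud(a); f=a['frame'].astype(int)
m=(abs(P[...,2]-.075)<.004)&(P[...,1]>.1)&(P[...,1]<.45)&(P[...,0]<.65)&(P[...,0]>.35)&(f.min(-1)>150)
n,l,s,_=cv2.connectedComponentsWithStats(m.astype(np.uint8)); print(s)
k=1+s[1:,4].argmax();q=P[l==k]; print('rack scene',cv2.minAreaRect(q[:,:2].astype(np.float32)*1000))
w=load('wrist0'); cv2.imwrite('pics/w_c.png',cv2.resize(w['frame'][80:390,160:360,::-1],None,fx=2,fy=2,interpolation=cv2.INTER_CUBIC))
```

```text
1997 [0.47997451 0.31093214 0.07403577]
rack side ((487.7987976074219, 296.6077880859375), (375.8835144042969, 178.12107849121094), 72.31243133544922)
[[     0      0    640    480 306270]
 [   422    191     19      9     97]
 [   443    192     16     19    142]
 [   398    197     18      9    104]
 [   380    201     62     26    583]
 [   385    211      3      2      4]]
rack scene ((498.30877685546875, 265.6119384765625), (51.09140396118164, 180.51463317871094), 16.534435272216797)
```

View pics/w_c.png

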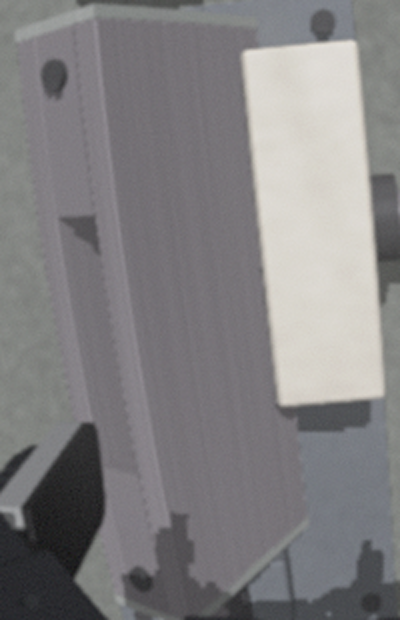

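```bash
cat >> h.py <<'E'
from scipy.spatial.transform import Rotation as Ro
def quat(x,z):
    x=np.array(x,float);z=np.array(z,float);z/=np.linalg.norm(z);x-=z*(x@z);x/=np.linalg.norm(x)
    return np.roll(Ro.from_matrix(np.stack([x,np.cross(z,x),z],1)).as_quat(),1)
yaw=np.arctan2(.07865,.86225)
sx=np.array([np.cos(yaw)*.866,np.sin(yaw)*.866,.5]); sz=np.array([-np.cos(yaw)*.5,-np.sin(yaw)*.5,.866]); sy=np.cross(sz,sx)
E
python3 - <<'E'
from h import *
print(sx,sy,sz)
m=np.array([.487,-.005,.103])
for s in(1,-1):
    for h in(.10,.06,.15):
        print(s,h,kinematics.inverse_kinematics(m+h*sz,quat(s*sy,-sz)))
    print('rod',kinematics.inverse_kinematics([.484,.283,.17],quat(s*sy,[0,0,-1])))
for s in(1,-1):print('xr',kinematics.inverse_kinematics(m+.1*sz,quat(s*sx,-sz)))
E
```

```text
[0.8624197  0.07866548 0.5       ] [-9.08337391e-02  9.95821889e-01 -6.93889390e-18] [-0.49793285 -0.04541887  0.866     ]
1 0.1 [-0.39710739 -0.41379052  2.28124907  0.32359963  0.8291522  -2.22454831]
1 0.06 [-0.36437265 -0.28836556  2.28072379  0.34783892  0.70112928 -2.24213544]
1 0.15 [-0.44528088 -0.55654202  2.26646103  0.30980115  0.99349099 -2.21909855]
rod [ 3.74743241e-01  2.33909671e-01  1.64082916e+00 -4.44089210e-16
  1.26685382e+00 -1.28701621e+00]
-1 0.1 [-0.39710739 -0.41379052  2.28124907  0.32359963  0.8291522   0.91704434]
-1 0.06 [-0.36437265 -0.28836556  2.28072379  0.34783892  0.70112928  0.89945721]
-1 0.15 [-0.44528088 -0.55654202  2.26646103  0.30980115  0.99349099  0.92249411]
rod [ 3.74743241e-01  2.33909671e-01  1.64082916e+00 -4.44089210e-16
  1.26685382e+00  1.85457644e+00]
xr [-0.39710739 -0.41379052  2.28124907  0.32359963  0.8291522  -0.65375199]
xr [-0.39710739 -0.41379052  2.28124907  0.32359963  0.8291522   2.48784067]
```

Run:
```python
from h import *
m=np.array([.487,-.005,.103])
arm.reach(m+.12*sz-.03*sx,quat(sy,-sz)); cap('wrist','w1'); print(telemetry.get_state()['clock'])
```

```text
2.05
```

View pics/w1.png

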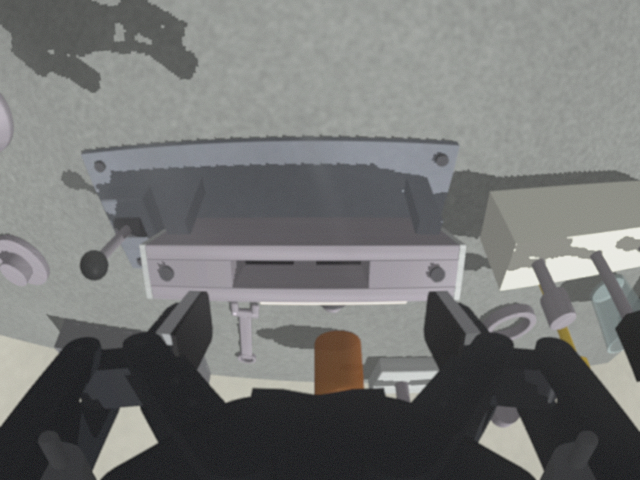

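The slot is clearly visible, at about columns 233–369 and rows 261–288, with the brake knob at (94,264).

Run:
```python
from h import *
w=load('w1'); P=cloud(w,True)
du=cv2.Sobel(P,cv2.CV_64F,1,0,ksize=5); dv=cv2.Sobel(P,cv2.CV_64F,0,1,ksize=5)
N=np.cross(du,dv); N/=np.linalg.norm(N,axis=-1,keepdims=True)+1e-12; N*=np.sign(N[...,2:])
m=np.zeros(P.shape[:2],bool); m[245:300,150:460]=1; m&=(N@sz>.95)
q=P[m]
for _ in range(8):
    c=q.mean(0); n=np.linalg.svd(q-c,full_matrices=0)[2][2]; n*=np.sign(n[2]); d=(q-c)@n; q=q[abs(d)<max(.001,1.5*d.std())]
print(len(q),c,n,d.std(), 'sz',sz)
# slot extents, depth-based, coordinates in slot frame rel to c
h=(P-c)@sz; Y=(P-c)@sy; X=(P-c)@sx
near=np.zeros_like(m); near[240:302,140:470]=1
deep=near&(h<-.004)&(abs(X)<.03)&(abs(Y)<.1)
face=near&(abs(h)<.002)
print('face X',np.percentile(X[face],[1,99]),'Y',np.percentile(Y[face],[1,99]))
for v in range(256,294,3):
    r=np.where(face[v,180:420])[0]+180; print(v,[ (int(a),int(b)) for a,b in zip(r[:-1],r[1:]) if b-a>3], round(float(np.median(h[v,290:310])),4),round(float(np.median(X[v,290:310])),4))
# grip check, brake
cv2.imwrite('pics/w1c.png',cv2.resize(w['frame'][230:310,130:480,::-1],None,fx=2.28,fy=4,interpolation=cv2.INTER_CUBIC))
np.savez('face.npz',c=c)
q=P[255:274,84:104].reshape(-1,3);mm=w['frame'][255:274,84:104].reshape(-1,3).max(1)<60; print('ball',np.median(q[mm],0))
```

```text
6873 [ 0.48681175 -0.01567234  0.10735765] [-0.49865994 -0.04583446  0.86558504] 0.0004875964414573672 sz [-0.49793285 -0.04541887  0.866     ]
face X [-0.0215277  0.0231561] Y [-0.1282188   0.12151219]
256 [] 0.0002 -0.0133
259 [] -0.0002 -0.0109
262 [(230, 369)] -0.0603 0.0119
265 [(230, 369)] -0.0546 0.0128
268 [(230, 369)] -0.0456 0.0124
271 [(231, 369)] -0.0373 0.0121
274 [(231, 369)] -0.0296 0.012
277 [(231, 369)] -0.0244 0.0126
280 [(231, 369)] -0.017 0.0123
283 [(231, 368)] -0.01 0.0121
286 [(231, 238), (238, 368)] -0.0036 0.012
289 [] -0.0 0.013
292 [(187, 208)] -0.0001 0.0155
ball [ 0.49402848 -0.19605268  0.11737123]
```

View pics/w1c.png

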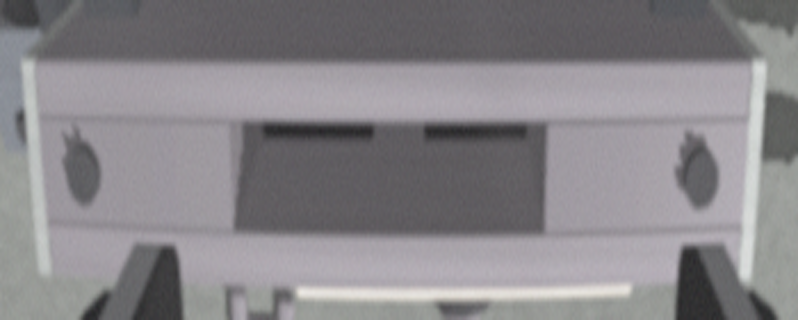

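Run:
```python
from h import *
w=load('w1'); P=cloud(w,True); c=np.load('face.npz')['c']
h=(P-c)@sz; Y=(P-c)@sy; X=(P-c)@sx
for v in(261,262,263,264): print(v,[(u,round(h[v,u]*1e3),round(X[v,u]*1e3,1),round(Y[v,u]*1e3)) for u in range(232,370,6)])
for v in(268,276,283): print(v,[(u,round(Y[v,u]*1e3,1),round(h[v,u]*1e3,1)) for u in(229,230,231,232,368,369,370,371)])
for u in(270,330):print(u,[(v,round(X[v,u]*1e3,1),round(h[v,u]*1e3,1)) for v in list(range(257,264))+list(range(284,291))])
```

```text
261 [(232, -7, np.float64(-6.7), -56), (238, -28, np.float64(0.4), -56), (244, -50, np.float64(7.6), -55), (250, -56, np.float64(9.7), -51), (256, -56, np.float64(9.6), -45), (262, -54, np.float64(8.9), -40), (268, -56, np.float64(9.6), -34), (274, -55, np.float64(9.3), -29), (280, -54, np.float64(8.9), -23), (286, -56, np.float64(9.5), -18), (292, -54, np.float64(8.9), -13), (298, -64, np.float64(12.2), -8), (304, -64, np.float64(12.0), -2), (310, -64, np.float64(12.1), 3), (316, -56, np.float64(9.3), 9), (322, -54, np.float64(8.9), 14), (328, -55, np.float64(9.2), 19), (334, -55, np.float64(9.0), 25), (340, -55, np.float64(9.3), 30), (346, -55, np.float64(9.2), 35), (352, -55, np.float64(9.2), 41), (358, -55, np.float64(9.3), 46), (364, -31, np.float64(1.2), 48)]
262 [(232, -8, np.float64(-5.6), -56), (238, -28, np.float64(1.1), -56), (244, -48, np.float64(8.0), -55), (250, -54, np.float64(9.9), -51), (256, -56, np.float64(10.5), -45), (262, -55, np.float64(10.3), -40), (268, -55, np.float64(10.1), -34), (274, -55, np.float64(10.2), -29), (280, -55, np.float64(10.2), -24), (286, -5
[... 3624 characters left out ...]
0)), (289, np.float64(13.9), np.float64(-1.7)), (290, np.float64(14.0), np.float64(-0.2))]
330 [(257, np.float64(-12.4), np.float64(-0.2)), (258, np.float64(-11.1), np.float64(-2.0)), (259, np.float64(-10.7), np.float64(-0.6)), (260, np.float64(8.5), np.float64(-56.0)), (261, np.float64(8.7), np.float64(-53.9)), (262, np.float64(9.6), np.float64(-53.7)), (263, np.float64(11.2), np.float64(-55.6)), (284, np.float64(11.9), np.float64(-7.6)), (285, np.float64(12.0), np.float64(-5.7)), (286, np.float64(12.0), np.float64(-3.6)), (287, np.float64(12.4), np.float64(-2.6)), (288, np.float64(12.5), np.float64(-0.9)), (289, np.float64(13.1), np.float64(-0.3)), (290, np.float64(13.6), np.float64(0.5))]
```

Depth indicates the slot centre and hints at a floor hole a couple of mm from mid-slot; I'll still confirm that by feel. Next is a close look at the rod.

Run:
```python
from h import *
arm.reach([.484,.285,.30],quat(sy,[0,0,-1])); c=cap('wrist','w2'); print(telemetry.get_state()['clock'],telemetry.get_state()['q'])
P=cloud(c,True); f=c['frame']
m=(abs(P[...,2]-.215)<.006)&(np.hypot(P[...,0]-.484,P[...,1]-.285)<.035)
q=P[m]; print(m.sum(),q.mean(0),np.median(q[:,2])); print(cv2.minAreaRect(q[:,:2].astype(np.float32)*1000))
m=(abs(P[...,2]-.075)<.004)&(f.min(-1)>120)&(np.hypot(P[...,0]-.484,P[...,1]-.285)<.15)
q=P[m]; print(m.sum());print(cv2.minAreaRect(q[:,:2].astype(np.float32)*1000))
```

```text
3.3583 [ 3.76186077e-01  1.32350155e-01  1.48679203e+00 -3.72135322e-04
  1.52332242e+00 -1.28403598e+00]
1598 [0.4795322  0.28534845 0.21468809] 0.21482279098932763
((480.44708251953125, 285.4376220703125), (26.38690948486328, 26.165679931640625), 15.800968170166016)
11349
((480.6051940917969, 285.93096923828125), (71.11053466796875, 220.3603515625), 13.416340827941895)
```

View pics/w2.png

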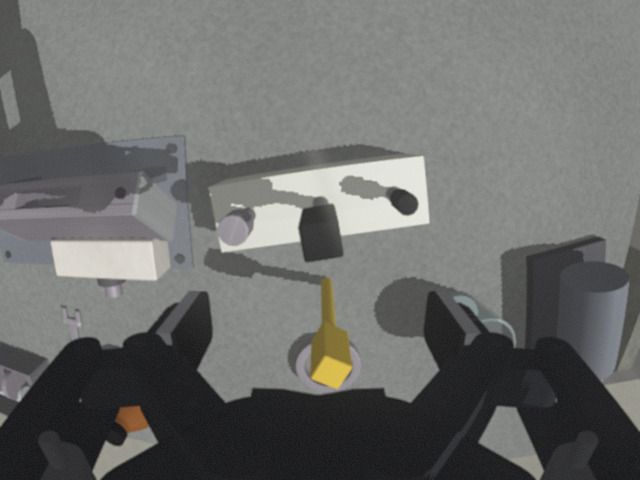

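The rod's grip top is at z=0.215, where it should be, at (0.4805, 0.2855) with a yaw of about 15°. The rack fit is 71×220 mm at 13.4°. Both match the stated sizes, so I'll grasp.

```bash
cat >> h.py <<'E'
mouth=np.load('face.npz')['c']+.0007*sx-.0037*sy
E
python3 - <<'E'
from h import *
a=np.radians(15.2); j=[-np.sin(a),np.cos(a),0]; q=quat(j,[0,0,-1])
for h in(.17,.20,.23,.27): print(h,kinematics.inverse_kinematics(mouth+h*sz,quat(sy,-sz)))
print(mouth,kinematics.inverse_kinematics([.4805,.2855,.356],q))
arm.reach([.4805,.2855,.24],q)
arm.movel([.4805,.2855,.166],rate=.1,guard=15)
s=telemetry.get_state(); print(s['ee_pos'],s['force'])
arm.move_gripper(0,80); s=telemetry.get_state(); print(s['finger_gap'],s['force'],s['torque'],s['ee_pos'],s['clock'])
E
```

```text
0.17 [-0.51998712 -0.60272179  2.24377104  0.33083064  1.08225232 -2.27580534]
0.2 [-0.559105   -0.67123325  2.22268902  0.33349233  1.17969442 -2.28438758]
0.23 [-0.60347331 -0.73163122  2.19641949  0.3409649   1.27612463 -2.2983226 ]
0.27 [-0.67276465 -0.79962648  2.154023    0.35834898  1.40324413 -2.32551237]
[ 0.48775153 -0.01930181  0.10770765] [ 3.81279424e-01  1.05224406e-01  1.40400717e+00 -4.44089210e-16
  1.63236108e+00 -1.45480695e+00]
[0.48122486 0.28581146 0.16692658] [0.19089962 0.36450157 0.64403276]
0.2943002986298742 [0.06590944 0.36314884 1.84188545] [-0.02511403  0.0499744   0.01239481] [0.48070501 0.28555854 0.16641151] 5.175
```

```bash
python3 - <<'E'
from h import *
p=telemetry.get_state()['ee_pos']
print(arm.movel([p[0],p[1],.20],rate=.08,guard=15), telemetry.get_state()['force'])
print(arm.movel([p[0],p[1],.355],rate=.2,guard=20))
s=telemetry.get_state(); print(s['finger_gap'],s['force'],s['ee_pos'],s['clock'])
cap('side','d2')
arm.reach(mouth+.235*sz,quat(sy,-sz))
s=telemetry.get_state(); print(s['finger_gap'],s['force'],s['ee_pos'],s['clock'])
cap('side','d3');cap('wrist','w3');cap('scene','s3')
E
python3 - <<'E'
import cv2,numpy as np
a=cv2.imread('pics/d3.png'); b=cv2.imread('pics/w3.png'); a2=cv2.imread('pics/d2.png')
cv2.imwrite('pics/m3.png',cv2.resize(np.vstack([np.hstack([a2,a]),np.hstack([b,cv2.imread('pics/s3.png')])]),(800,600),interpolation=cv2.INTER_AREA))
E
```

```text
False [-0.42009021  0.03452546 -1.67313922]
False
0.29378183149751247 [-0.09206639 -0.07156942 -1.84488842] [0.47992191 0.28523064 0.35305343] 6.675
0.293745328095018 [-0.14439731  0.41878179 -1.74890745] [ 0.37112133 -0.02986495  0.31183749] 8.0167
```

View pics/m3.png

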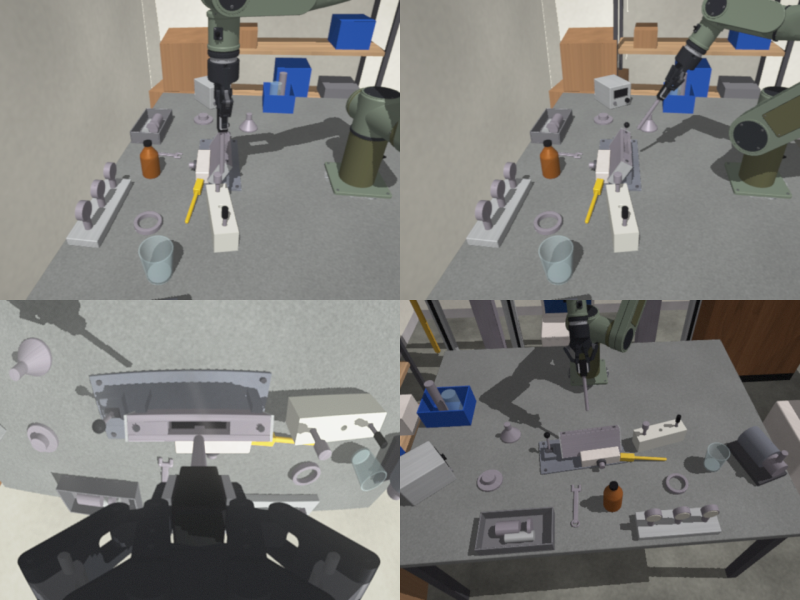

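View pics/w3.png

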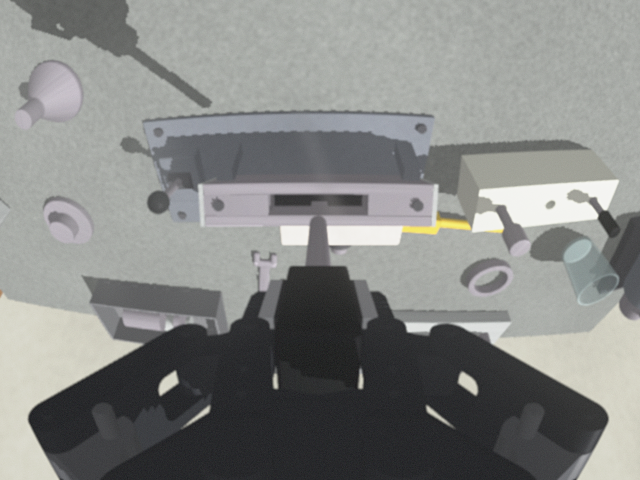

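The yellow look-alike, upright before, now lies against the guard. I'll work out what happened before going further.

Run:
```python
from h import *
def yel(tag,fish=False):
    c=load(tag);P=cloud(c,fish);f=c['frame'].astype(int); m=(f[...,0]>110)&(f[...,2]<60)&(f[...,1]>80)&(c['depth']>0)
    m&=(P[...,0]>.3)&(P[...,0]<.75)&(abs(P[...,1])<.5)&(P[...,2]<.3)
    q=P[m]; 
    c0=q.mean(0);d=np.linalg.svd(q-c0,full_matrices=0)[2][0]; t=(q-c0)@d
    print(tag,m.sum(),'min',q.min(0),'max',q.max(0),'axis',d); 
    for k in np.linspace(t.min(),t.max(),6)[:-1]:
        s=q[(t>=k)&(t<k+np.ptp(t)/5)]; print('   ',np.round(s.mean(0),4))
for t in('scene0','side0','d2','s3','d3'): yel(t)
for t in('w2','w3'): yel(t,True)
for a,b,n,x0,y0,x1,y1 in(('d2','d3','yc',270,230,410,420),):
    A=load(a)['frame'][y0:y1,x0:x1,::-1];B=load(b)['frame'][y0:y1,x0:x1,::-1]
    cv2.imwrite('pics/yc.png',cv2.resize(np.hstack([A,B]),None,fx=2.8,fy=2.8,interpolation=cv2.INTER_CUBIC))
```

```text
scene0 138 min [0.59481469 0.28665412 0.00489984] max [0.61066211 0.30937036 0.20267938] axis [ 0.04396516 -0.03091602  0.99855459]
    [0.5982 0.3032 0.0253]
    [0.5979 0.3034 0.0637]
    [0.5982 0.3038 0.1049]
    [0.6049 0.3021 0.1502]
    [0.6039 0.2989 0.1864]
side0 776 min [ 0.57637577  0.05643771 -0.00271247] max [0.74979122 0.32344299 0.20202461] axis [ 0.11742231 -0.20328483 -0.97205313]
    [0.5889 0.3127 0.1837]
    [0.5886 0.3134 0.1444]
    [0.5896 0.3101 0.0951]
    [0.5896 0.3099 0.0514]
    [0.6278 0.2479 0.0363]
d2 512 min [ 0.56116767  0.05565229 -0.00327504] max [0.74976643 0.30115017 0.10401167] axis [-0.15191749  0.96894311 -0.19511618]
    [0.7483 0.0634 0.0976]
    [0.5712 0.12   0.0323]
    [0.5733 0.155  0.0253]
    [0.5796 0.2158 0.0173]
    [0.5845 0.2754 0.0129]
s3 155 min [ 0.57933867  0.10200436 -0.00193617] max [0.59775523 0.29328439 0.03713498] axis [ 0.03050073  0.99072737 -0.13239704]
    [0.5882 0.1225 0.0302]
    [0.5884 0.1581 0.0235]
    [0.5869 0.1981 0.0166]
    [0.5907 0.2348 0.0142]
    [0.5934 0.2746 0.0096]
d3 516 min [ 0.56113767  0.05751944 -0.00171049] max [0.74995248 0.3036227  0.10242955] axis [-0.05373635  0.98458066 -0.16647323]
    [0.7489 0.0647 0.0979]
    [0.5713 0.1275 0.0311]
    [0.5745 0.1648 0.0233]
    [0.5804 0.2244 0.0169]
    [0.5848 0.2777 0.0125]
w2 1448 min [0.5744113  0.28857116 0.00924261] max [0.59605341 0.31876538 0.20014211] axis [ 0.04046502 -0.00223514 -0.99917846]
    [0.5802 0.3034 0.1817]
    [0.58   0.3043 0.1515]
    [0.5852 0.303  0.1054]
    [0.5852 0.3031 0.0688]
    [0.5852 0.3029 0.0296]<stdin>:6: RuntimeWarning: Mean of empty slice.
  ret = um.true_divide(
Traceback (most recent call last):
IndexError: index 0 is out of bounds for axis 0 with size 0
```

View pics/s3.png

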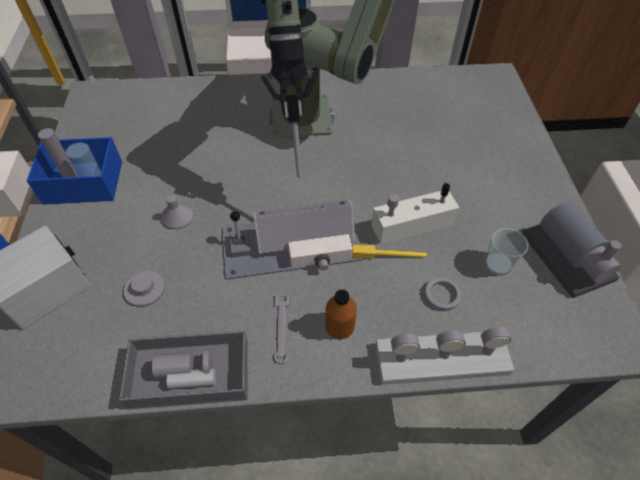

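Run:
```python
from h import *
c=load('w3');P=cloud(c,True); f=c['frame']
m=(abs(P[...,2]-.075)<.004)&(f.min(-1)>120)&(np.hypot(P[...,0]-.484,P[...,1]-.285)<.15)
print(cv2.minAreaRect(P[m][:,:2].astype(np.float32)*1000))
A=load('side0')['frame'][220:420,270:410,::-1];B=load('d3')['frame'][220:420,270:410,::-1]
cv2.imwrite('pics/yc.png',cv2.resize(np.hstack([A,B]),None,fx=2.8,fy=2.8,interpolation=cv2.INTER_CUBIC))
# rod axis in wrist view: steel shaft
for u,v in((316,225),(317,240),(317,255),(318,220)): print(u,v,P[v,u],((P[v,u]-mouth)@sx*1e3).round(1),((P[v,u]-mouth)@sy*1e3).round(1),((P[v,u]-mouth)@sz*1e3).round(1))
c=load('d3');P=cloud(c);f=c['frame']
d=P-mouth; m=(abs(d@sx)<.03)&(abs(d@sy)<.03)&(d@sz>.03)&(d@sz<.21)
for k in range(30,210,15):
    s=m&(d@sz>k/1e3)&(d@sz<k/1e3+.015)
    if s.sum(): print(k,s.sum(),((d[s]@sx).mean()*1e3).round(1),((d[s]@sy).mean()*1e3).round(1))
c=load('s3');P=cloud(c);d=P-mouth; m=(abs(d@sx)<.03)&(abs(d@sy)<.03)&(d@sz>.03)&(d@sz<.21);print('scene')
for k in range(30,210,15):
    s=m&(d@sz>k/1e3)&(d@sz<k/1e3+.015)
    if s.sum(): print(k,s.sum(),((d[s]@sx).mean()*1e3).round(1),((d[s]@sy).mean()*1e3).round(1))
```

```text
((480.14337158203125, 285.1903076171875), (72.52259826660156, 221.4912567138672), 13.325242042541504)
316 225 [ 0.42262975 -0.02634439  0.21010802] -5.5 -1.1 121.4
317 240 [ 0.40012344 -0.02763956  0.24733376] -6.4 -0.3 164.9
317 255 [ 0.38679396 -0.0288261   0.27161371] -5.9 -0.3 192.6
318 220 [ 0.43012233 -0.0242121   0.19640356] -5.7 0.3 105.7
75 12 2.1 4.2
90 34 2.0 5.2
105 39 2.4 5.2
120 37 2.0 5.6
135 35 2.1 5.0
150 40 2.4 4.9
165 40 1.9 5.8
180 43 1.9 4.6
195 37 2.1 4.7
scene
75 5 6.8 -1.0
90 32 7.2 -2.4
105 33 7.2 -2.1
120 34 6.4 -2.0
135 31 7.0 -2.7
150 35 7.4 -2.2
165 35 7.0 -2.4
180 35 6.5 -2.0
195 34 6.9 -2.1
```

View pics/yc.png

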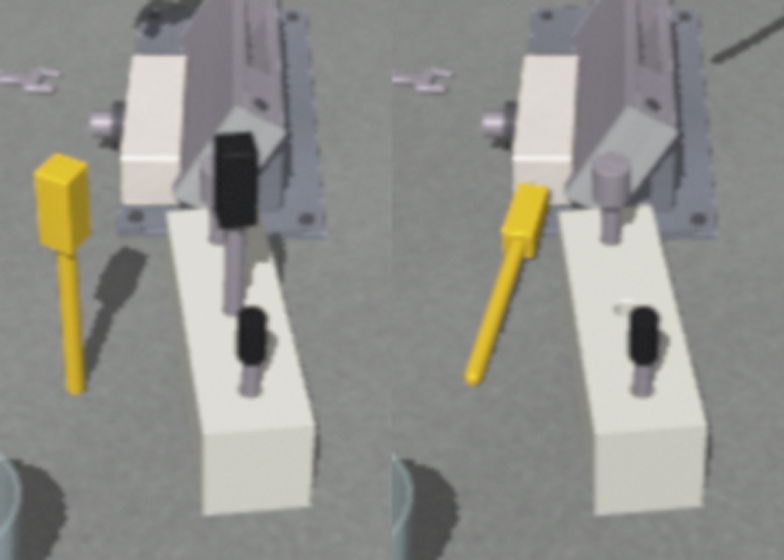

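The wrist rod-axis fit is within about 1 mm of the slot's centre line and parallel to it. The rack hasn't moved (fit within 0.5 mm). My gripper was never below z≈0.24 within 60 mm of the yellow rod, so it seems to have toppled by itself. I'll leave it alone as told, since it's clear of the slot. Next I'll insert off to one side and feel along the slot.

```bash
cat >> h.py <<'E'
L=.151
def T(y,h,x=0.): return mouth+x*sx+y*sy+(h+L)*sz
def st():
    s=telemetry.get_state(); d=s['ee_pos']-mouth; F=s['force']
    return dict(x=round(d@sx*1e3,1),y=round(d@sy*1e3,1),h=round((d@sz-L)*1e3,1),F=[round(float(F@k),1) for k in(sx,sy,sz)],gap=round(float(s['finger_gap']),3),t=round(float(s['clock']),2))
E
python3 - <<'E'
from h import *
print(st())
arm.movel(T(-.026,.015),rate=.12); print(st())
print(arm.movel(T(-.026,-.040),rate=.08,guard=8),st())
print(arm.movel(T(-.026,-.065),rate=.025,guard=6),st())
cap('wrist','w4')
E
```

```text
{'x': np.float64(0.9), 'y': np.float64(0.3), 'h': np.float64(84.3), 'F': [-1.3, -0.5, -1.8], 'gap': 0.296, 't': 8.17}
{'x': np.float64(0.4), 'y': np.float64(-25.9), 'h': np.float64(15.2), 'F': [0.6, 0.1, -1.2], 'gap': 0.297, 't': 8.93}
False {'x': np.float64(0.5), 'y': np.float64(-26.2), 'h': np.float64(-39.6), 'F': [-1.2, 0.7, -0.8], 'gap': 0.295, 't': 9.77}
True {'x': np.float64(-0.0), 'y': np.float64(-26.1), 'h': np.float64(-55.1), 'F': [-0.4, 0.9, 6.5], 'gap': 0.295, 't': 10.42}
```

View pics/w4.png

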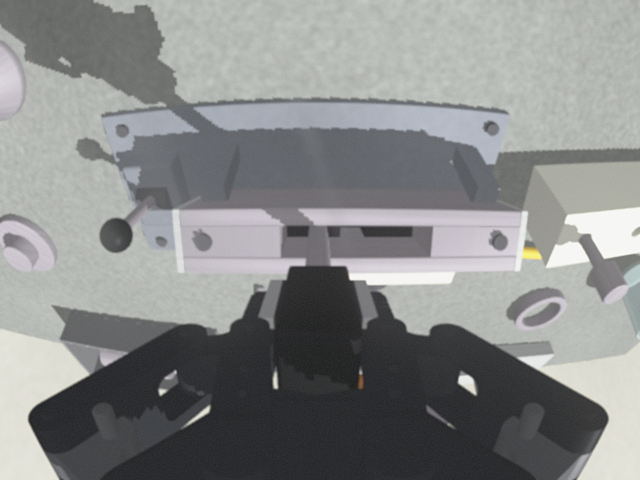

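The floor was felt at exactly −55 mm. Now I'll slide along it, pressing lightly.

Run:
```python
from h import *
y=-.026; h=-.0555; found=False
while y<.036:
    y+=.003
    g=arm.movel(T(y,h),rate=.03,guard=20); s=st(); print(g,s)
    if abs(s['F'][1])>15: break
    if s['F'][2]>9: h+=.0004
    if s['F'][2]<3.5:
        g=arm.movel(T(y,h-.006),rate=.03,guard=6); s=st(); print(' probe',g,s)
        if s['h']<-59: found=True;break
        h=s['h']/1e3-.0004
    if telemetry.get_state()['clock']>28: break
print(found,y)
```

```text
False {'x': np.float64(1.2), 'y': np.float64(-23.9), 'h': np.float64(-55.1), 'F': [-0.3, -2.1, 5.8], 'gap': 0.29, 't': 10.72}
False {'x': np.float64(1.1), 'y': np.float64(-20.9), 'h': np.float64(-55.1), 'F': [0.6, -3.4, 4.9], 'gap': 0.295, 't': 10.97}
False {'x': np.float64(1.0), 'y': np.float64(-17.7), 'h': np.float64(-55.1), 'F': [-0.4, -4.2, 6.3], 'gap': 0.295, 't': 11.22}
False {'x': np.float64(0.9), 'y': np.float64(-14.7), 'h': np.float64(-55.1), 'F': [-0.6, -3.6, 6.1], 'gap': 0.297, 't': 11.47}
False {'x': np.float64(0.9), 'y': np.float64(-11.7), 'h': np.float64(-55.0), 'F': [-0.2, -3.1, 7.1], 'gap': 0.295, 't': 11.72}
False {'x': np.float64(0.8), 'y': np.float64(-8.5), 'h': np.float64(-55.1), 'F': [-1.0, -3.0, 6.9], 'gap': 0.292, 't': 11.97}
False {'x': np.float64(-1.8), 'y': np.float64(-3.5), 'h': np.float64(-56.3), 'F': [-0.9, 0.4, -1.9], 'gap': 0.294, 't': 12.22}
 probe True {'x': np.float64(-2.9), 'y': np.float64(-2.6), 'h': np.float64(-60.2), 'F': [1.1, 0.5, -3.3], 'gap': 0.296, 't': 12.43}
True -0.005000000000000004
```

Run:
```python
from h import *
arm.wait(.1); print(st())
print(arm.movel(T(.004,-.060),rate=.02,guard=5),st())
```

```text
{'x': np.float64(-2.8), 'y': np.float64(-2.6), 'h': np.float64(-59.9), 'F': [1.8, 1.3, -3.1], 'gap': 0.299, 't': 12.53}
False {'x': np.float64(-0.1), 'y': np.float64(4.1), 'h': np.float64(-60.0), 'F': [-1.1, 0.3, -1.4], 'gap': 0.292, 't': 13.07}
```

Run:
```python
from h import *
g=arm.movel(T(.009,-.060),rate=.02,guard=4);print(g,st()); hi=st()['y']
g=arm.movel(T(-.008,-.060),rate=.02,guard=4);print(g,st()); lo=st()['y']
y=(hi+lo)/2e3; print(y)
print(arm.movel(T(y,-.060),rate=.03),st())
print(arm.movel(T(y,-.085),rate=.04,guard=8),st())
```

```text
True {'x': np.float64(-0.4), 'y': np.float64(5.8), 'h': np.float64(-60.2), 'F': [-0.7, -2.1, -0.8], 'gap': 0.298, 't': 13.32}
True {'x': np.float64(-2.2), 'y': np.float64(-2.3), 'h': np.float64(-61.0), 'F': [1.1, 0.3, -0.2], 'gap': 0.294, 't': 13.86}
0.00175
False {'x': np.float64(-0.9), 'y': np.float64(2.3), 'h': np.float64(-60.3), 'F': [-1.3, -0.6, -2.1], 'gap': 0.298, 't': 14.18}
False {'x': np.float64(0.0), 'y': np.float64(1.7), 'h': np.float64(-85.1), 'F': [-0.1, -0.6, -1.6], 'gap': 0.293, 't': 14.95}
```

The hole walls were felt at −2.3 and +5.8 mm, and the rod has slid freely to −85 mm. I'll lower it to the bottom at −90 mm and release.

```bash
python3 - <<'E'
from h import *
print(arm.movel(T(.00175,-.095),rate=.02,guard=5),st())
cap('side','d5')
E
cd pics; python3 -c "
import cv2;a=cv2.imread('d5.png')[150:330,250:450];cv2.imwrite('d5c.png',cv2.resize(a,None,fx=3,fy=3,interpolation=2))"
```

```text
True {'x': np.float64(0.7), 'y': np.float64(1.5), 'h': np.float64(-90.1), 'F': [-1.0, -0.5, 8.9], 'gap': 0.296, 't': 15.32}
```

View pics/d5c.png

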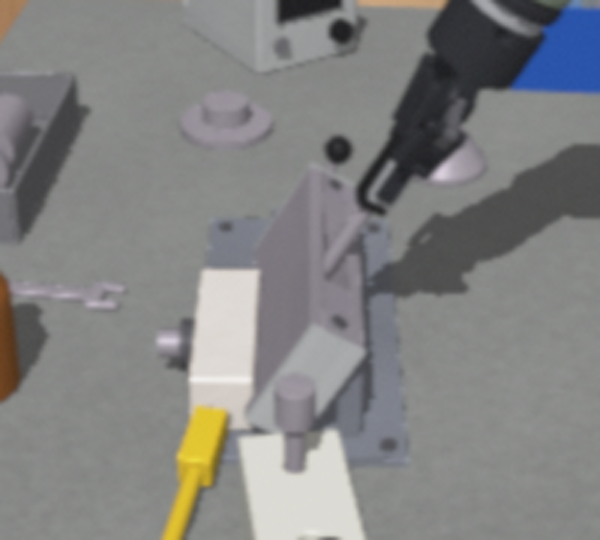

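```bash
python3 - <<'E'
from h import *
arm.move_gripper(.7); print(st())
print(arm.movel(T(.0015,-.089+.13),rate=.15,guard=12),st())
cap('wrist','w6');cap('scene','s6');cap('side','d6')
E
python3 - <<'E'
import cv2,numpy as np
p='pics/'
a=cv2.resize(cv2.imread(p+'d6.png')[150:330,250:450],None,fx=2,fy=2,interpolation=2); b=cv2.resize(cv2.imread(p+'s6.png')[130:310,200:400],None,fx=2,fy=2,interpolation=2)
cv2.imwrite(p+'m6.png',np.hstack([a,b]))
E
```

```text
{'x': np.float64(-1.7), 'y': np.float64(2.3), 'h': np.float64(-91.1), 'F': [0.1, -0.4, 0.4], 'gap': 0.699, 't': 15.79}
False {'x': np.float64(-0.7), 'y': np.float64(1.7), 'h': np.float64(40.3), 'F': [-0.8, -0.5, 0.2], 'gap': 0.7, 't': 16.82}
```

View pics/m6.png

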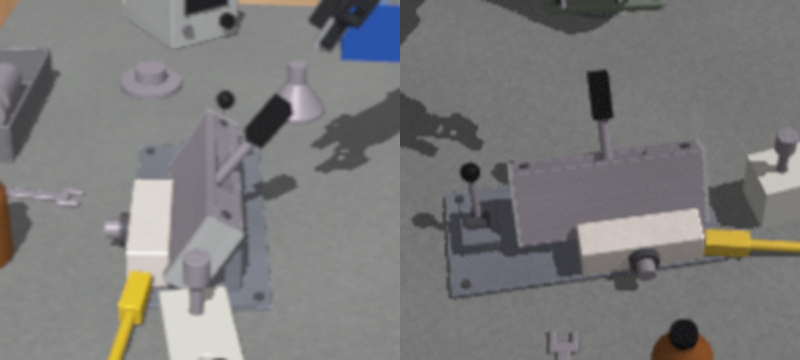

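View pics/w6.png

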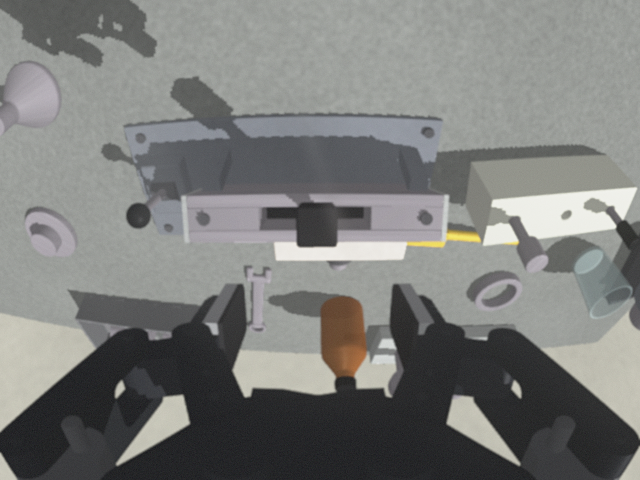

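The rod stands home in the slot with its grip square above the mouth. For the brake, I'll fit the ball's centre.

```bash
cat >> h.py <<'E'
from scipy.optimize import least_squares
def ball(specs,g):
    res=[]
    for tag,fish in specs:
        c=load(tag);P=cloud(c,fish); f=c['frame'].astype(int); 
        m=(f.max(-1)<75)&(np.linalg.norm(P-g,axis=-1)<.024)&(P[...,2]>g[2]-.009); q=P[m]
        if len(q)<20: print(tag,'few',len(q)); continue
        cam=-cv2.Rodrigues(c['rvec'].astype(float))[0].T@np.ravel(c['tvec'])
        r=least_squares(lambda p:np.linalg.norm(q-p,axis=1)-.013,q.mean(0)+.009*(q.mean(0)-cam)/np.linalg.norm(q.mean(0)-cam),loss='soft_l1',f_scale=.001)
        print(tag,len(q),r.x.round(4),np.abs(r.fun).mean().round(4)); res.append(r.x)
    return np.median(res,0)
E
python3 - <<'E'
from h import *
b=ball([('s6',0),('d6',0),('w6',1),('w1',1)],np.array([.498,-.195,.112])); print(b,(b-mouth)@sy)
hx=np.array([np.cos(yaw),np.sin(yaw),0])
for t in(-.05,.06):print(kinematics.inverse_kinematics(b+t*hx,quat(sy,[0,0,-1])))
E
```

```text
s6 73 [ 0.5001 -0.196   0.107 ] 0.0014
d6 47 [ 0.5004 -0.1922  0.1043] 0.0018
w6 404 [ 0.4995 -0.1939  0.1059] 0.0005
w1 506 [ 0.4997 -0.1937  0.106 ] 0.0005
[ 0.49989474 -0.19378224  0.10597696] -0.1748544363878546
[-5.91190745e-01  1.77264547e-01  1.85965114e+00 -4.44089210e-16
  1.10467696e+00 -2.25295020e+00]
[-4.71120328e-01  3.67370841e-01  1.61322776e+00 -4.44089210e-16
  1.16099405e+00 -2.13287978e+00]
```

```bash
python3 - <<'E'
from h import *
b=np.array([.4998,-.1938,.106]); hx=np.array([np.cos(yaw),np.sin(yaw),0]); q=quat(sy,[0,0,-1])
p=telemetry.get_state()['ee_pos']
arm.movel(p-.17*sy,rate=.25); 
arm.move_gripper(0,30)
s=b-.05*hx; arm.reach([s[0],s[1],.18],q); print(telemetry.get_state()['ee_pos'])
arm.movel([s[0],s[1],b[2]-.006],rate=.12,guard=10)
e=b+.062*hx; print(arm.movel([e[0],e[1],b[2]-.006],rate=.07,guard=9))
z=telemetry.get_state(); print(z['ee_pos'],(z['ee_pos']-b)@hx,z['force'],z['clock'])
cap('wrist','w7');cap('side','d7');cap('scene','s7')
E
python3 - <<'E'
import cv2,numpy as np
p='pics/'
a=cv2.resize(cv2.imread(p+'d7.png')[130:310,270:450],(400,400),interpolation=2); b=cv2.resize(cv2.imread(p+'s7.png')[150:330,190:370],(400,400),interpolation=2)
cv2.imwrite(p+'m7.png',np.hstack([a,b]))
E
```

```text
[ 0.45023687 -0.1973896   0.17878343]
True
[ 0.53963206 -0.18970908  0.09889423] 0.04003899165862924 [-2.83180773  0.16618383  2.56305787] 20.9583
```

View pics/m7.png

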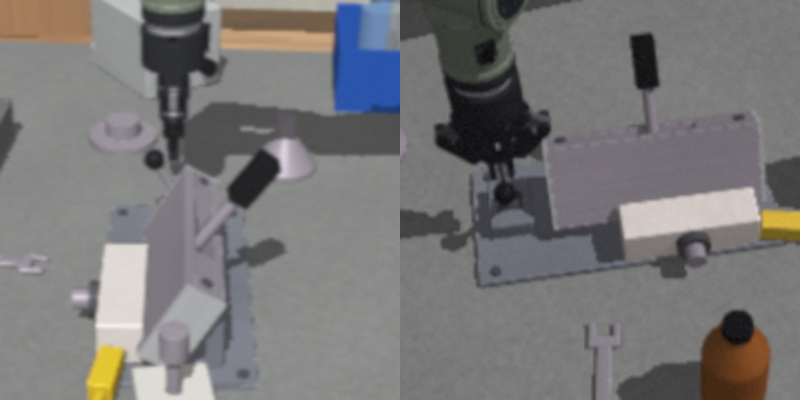

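Run:
```python
from h import *
b=np.array([.4998,-.1938,.106]); hx=np.array([np.cos(yaw),np.sin(yaw),0])
z=telemetry.get_state(); print((z['ee_pos']-b)@hx,z['force'])
p=z['ee_pos']; print(arm.movel(p+.02*hx,rate=.05,guard=14)); z=telemetry.get_state(); print((z['ee_pos']-b)@hx,z['force']@hx,z['force'])
cap('scene','s8');cap('side','d8')
n=ball([('s8',0),('d8',0)],b+.07*hx); print((n-b)@hx)
```

```text
0.039822830454589314 [-2.68572418 -0.88779552  1.89176482]
True
0.039705398537042476 -2.216033467683672 [-2.14903139 -0.83541056  1.83572818]
s8 94 [ 0.5626 -0.1901  0.1025] 0.0018
d8 46 [ 0.5638 -0.1856  0.0979] 0.0014
0.06367996320911667
```

```bash
python3 - <<'E'
from h import *
b=np.array([.4998,-.1938,.106]); hx=np.array([np.cos(yaw),np.sin(yaw),0])
p=telemetry.get_state()['ee_pos']
arm.movel(p-.05*hx,rate=.12); 
p=telemetry.get_state()['ee_pos']; arm.movel(p+np.array([0,0,.08]),rate=.15); p=telemetry.get_state()['ee_pos']; 
arm.movel(p-.04*hx-.0*sy,rate=.15)
cap('scene','s9');cap('side','d9');cap('wrist','w9'); print(telemetry.get_state()['clock'])
n=ball([('s9',0),('d9',0),('w9',1)],b+.067*hx); print((n-b)@hx,n[2]-b[2])
E
python3 - <<'E'
import cv2,numpy as np
p='pics/'
a=cv2.resize(cv2.imread(p+'d9.png')[150:270,310:430],(400,400),interpolation=2); b=cv2.resize(cv2.imread(p+'s9.png')[170:290,200:320],(400,400),interpolation=2)
cv2.imwrite(p+'m9.png',np.hstack([a,b]))
E
```

```text
23.2667
s9 79 [ 0.5637 -0.1898  0.1012] 0.0016
d9 45 [ 0.563  -0.1873  0.0988] 0.0018
w9 136 [ 0.5624 -0.1882  0.1004] 0.0004
0.06346434713746298 -0.005554526600977591
```

View pics/m9.png

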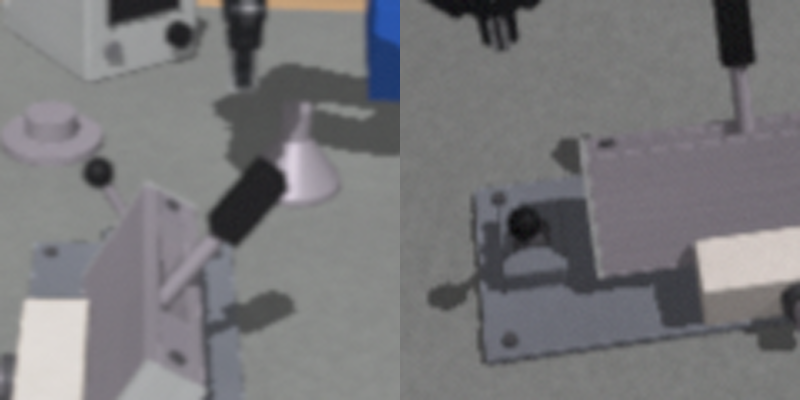

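View pics/w9.png

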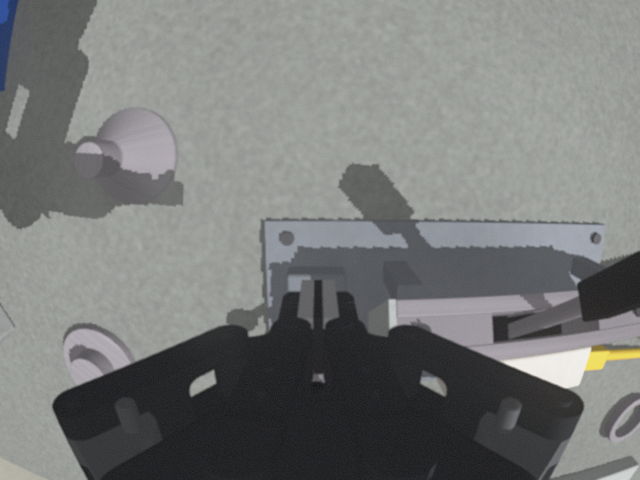

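```bash
python3 - <<'E'
from h import *
b=np.array([.4998,-.1938,.106]); hx=np.array([np.cos(yaw),np.sin(yaw),0])
for tag,fish in(('w1',1),('scene0',0),('s9',0),('d9',0)):
    P=cloud(load(tag),fish); d=P-b; Y=d@sy; X=d@hx; print(tag)
    for z in range(15,100,6):
        m=(abs(Y-.003)<.012)&(X>-.03)&(X<.11)&(abs(P[...,2]-z/1e3)<.003)
        if m.sum()>1: print(' z',z,m.sum(),'X',(np.percentile(X[m],[5,50,95])*1e3).round(1),'Y',(np.median(Y[m])*1e3).round(1))
E
python3 - <<'E'
import cv2,numpy as np
p='pics/'
a=cv2.resize(cv2.imread(p+'w1.png')[190:290,70:220],None,fx=5,fy=5,interpolation=2)
cv2.imwrite(p+'w1l.png',a)
E
```

```text
w1
 z 15 79 X [-11.3 -10.6  -9.6] Y 3.8
 z 21 71 X [-11.4 -10.7  -9.8] Y 3.2
 z 27 81 X [-11.4 -10.6  -9.9] Y 2.6
 z 33 618 X [-9.9  5.8 50.2] Y 2.3
 z 39 197 X [12.7 15.6 29.9] Y 5.7
 z 45 105 X [13.9 20.9 28.2] Y 5.8
 z 51 38 X [11.9 13.7 18.8] Y 3.8
 z 57 44 X [10.  12.8 17.2] Y 3.9
 z 63 43 X [ 7.8 10.6 17.2] Y 3.3
 z 69 45 X [ 5.7  8.  13.2] Y 4.0
 z 75 48 X [ 4.   7.  12.5] Y 4.0
 z 81 51 X [1.9 4.7 9. ] Y 4.0
 z 87 50 X [0.4 2.5 7.6] Y 3.9
 z 93 19 X [-1.4  2.   7.2] Y 4.2
 z 99 54 X [-11.4  -8.4  -1. ] Y 6.8
scene0
 z 15 24 X [ 58.6  63.6 105.8] Y 5.4
 z 21 11 X [57.9 60.7 62.2] Y 0.5
 z 27 16 X [28.3 59.3 61.7] Y 3.5
 z 33 88 X [-5.2 43.8 60.4] Y 5.6
 z 39 56 X [ 0.3 32.2 56.7] Y 4.4
 z 45 31 X [21.8 27.1 35.9] Y 0.3
 z 51 6 X [20.2 22.6 23.6] Y -2.6
 z 57 8 X [18.  21.2 21.8] Y -1.8
 z 63 7 X [17.8 20.3 22.6] Y 0.4
 z 69 7 X [16.2 17.1 17.6] Y -1.6
 z 75 10 X [10.1 15.  16. ] Y -0.5
 z 81 7 X [10.5 13.2 14. ] Y -1.8
 z 87 9 X [ 6.3 10.2 13.5] Y -1.1
 z 93 5 X [ 6.2  9.9 12.6] Y -0.8
 z 99 5 X [ 9.2 10.1 13.2] Y -2.2
s9
 z 15 28 X [ 58.1  62.7 103.4] Y 3.8
 z 21 12 X [58.4 60.3 61.8] Y 5.4
 z 27 17 X [-8.5 59.  62.5] Y 3.5
 z 33 84 X [-5.1 44.1 60.6] Y 4.3
 z 39 46 X [-2.2 36.3 57.2] Y 7.3
 z 45 10 X [22.6 28.6 34.1] Y 10.5
 z 51 2 X [38.8 40.4 42. ] Y 1.2
 z 99 8 X [65.5 73.1 75.4] Y 4.9
d9
 z 63 4 X [43.8 46.1 48.4] Y 3.3
 z 69 6 X [41.3 43.4 48.2] Y 2.4
 z 75 8 X [46.  51.5 54.3] Y 5.1
 z 81 8 X [47.  48.8 56.1] Y 5.5
 z 87 11 X [51.6 54.4 63.8] Y 4.3
 z 93 11 X [52.9 62.3 71.9] Y 9.6
 z 99 15 X [53.4 67.6 76. ] Y 9.3
```

View pics/w1l.png

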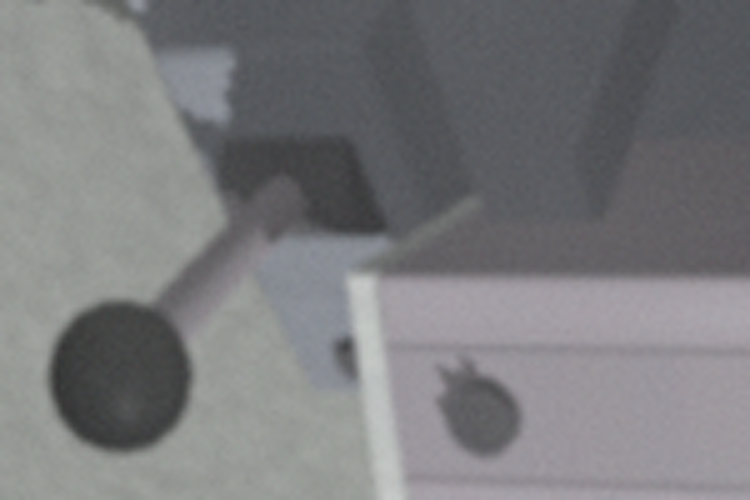

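The ball moved 64 mm and stopped hard at about +0.50 rad from vertical; it began at about −0.32 rad, so it may have started partly on. I'll push again at a different contact point to check that this is the real end stop and not a jam.

```bash
python3 - <<'E'
from h import *
b=np.array([.4998,-.1938,.106]); hx=np.array([np.cos(yaw),np.sin(yaw),0]); q=quat(sy,[0,0,-1])
s=b+.015*hx-.009*sy; arm.movel([s[0],s[1],.16],rate=.15,frame=q); arm.movel([s[0],s[1],.103],rate=.1,guard=8)
e=b+.075*hx-.009*sy
g=arm.movel([e[0],e[1],.103],rate=.05,guard=18); z=telemetry.get_state(); print(g,(z['ee_pos']-b)@hx,z['ee_pos'],z['force'],z['torque'],z['clock'])
p=z['ee_pos']; e=p+.006*hx; g=arm.movel(e,rate=.03,guard=25); z=telemetry.get_state(); print(g,(z['ee_pos']-b)@hx,z['force'])
cap('side','d10');cap('scene','s10')
E
python3 - <<'E'
import cv2,numpy as np
p='pics/'
a=cv2.resize(cv2.imread(p+'d10.png')[130:270,290:430],(400,400),interpolation=2); b=cv2.resize(cv2.imread(p+'s10.png')[150:290,190:330],(400,400),interpolation=2)
cv2.imwrite(p+'m10.png',np.hstack([a,b]))
E
```

```text
True 0.042260420319643735 [ 0.54269812 -0.19886776  0.10168672] [-3.99359882 -1.33744941  4.59622243] [-0.28892894  0.7415301   0.03465651] 25.3083
False 0.043377997056135396 [-15.88208411  -2.43930826  10.80155303]
```

View pics/m10.png

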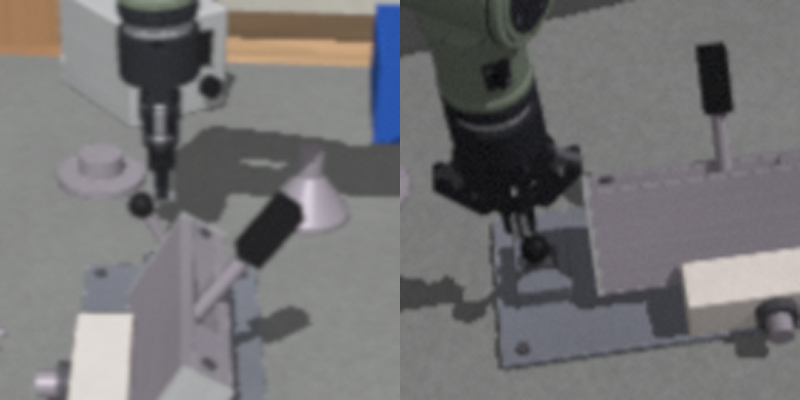

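The lever holds against about 16 N at the same angle, so that is the real end stop. I'll retreat and do the final check.

```bash
python3 - <<'E'
from h import *
b=np.array([.4998,-.1938,.106]); hx=np.array([np.cos(yaw),np.sin(yaw),0])
p=telemetry.get_state()['ee_pos']; arm.movel(p-.03*hx,rate=.1)
p=telemetry.get_state()['ee_pos']; arm.movel(p+[0,0,.12],rate=.2); p=telemetry.get_state()['ee_pos']; arm.movel(p-.08*hx,rate=.2)
cap('scene','s11');cap('side','d11'); z=telemetry.get_state(); print(z['clock'],z['force'],z['ee_pos'])
n=ball([('s11',0),('d11',0)],b+.063*hx); print((n-b)@hx)
for t in('s6','s11','d6','d11'):
    c=load(t);P=cloud(c);f=c['frame'].astype(int);d=P-mouth
    m=(f.max(-1)<60)&(abs(d@sx)<.03)&(abs(d@sy)<.03)&(d@sz>.03)&(d@sz<.13); h=(d@sz)[m]; print(t,m.sum(),np.percentile(h,[2,98]).round(4),(d[m]@sx).mean().round(4),(d[m]@sy).mean().round(4))
E
cp pics/s11.png pics/fin.png
```

```text
27.6583 [-0.61752302  0.67986504  0.26484212] [ 0.43549007 -0.20853076  0.22023438]
s11 79 [ 0.564  -0.1898  0.1018] 0.0013
d11 49 [ 0.5624 -0.1873  0.098 ] 0.0019
0.0636080839879443
s6 239 [0.0523 0.1101] 0.0017 -0.0008
s11 237 [0.0524 0.1105] 0.0018 -0.0008
d6 294 [0.0539 0.1086] -0.009 0.0119
d11 301 [0.0538 0.1086] -0.009 0.012
```

View pics/s11.png

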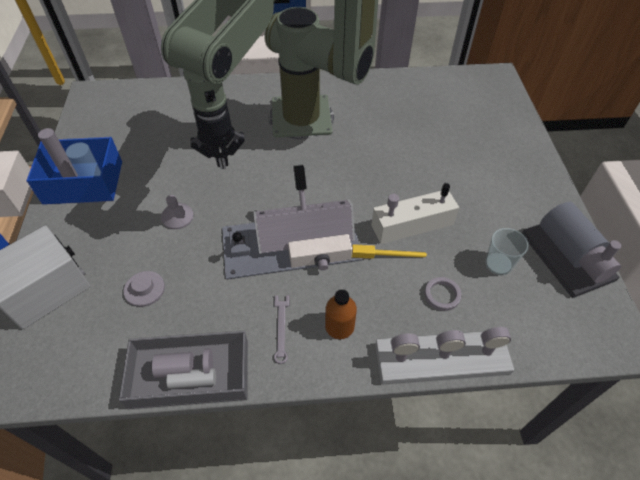

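View pics/d11.png

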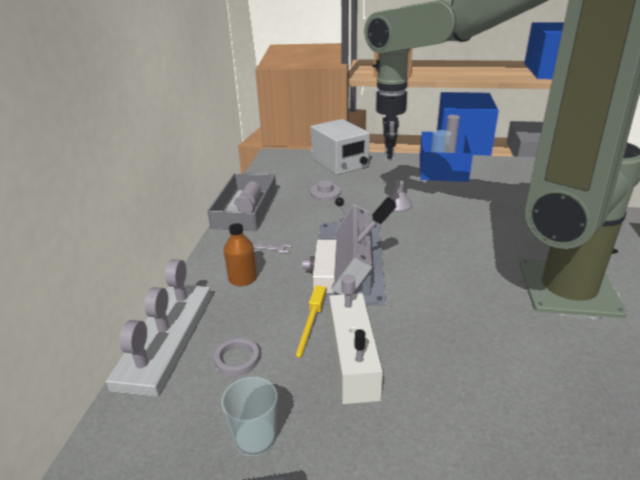

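Final views show the rod home (grip 52–110 mm above the mouth; 50–110 expected), the lever over, and the hand clear. I'll hand in.

```bash
python3 -c "
from h import *
print(arm.hand_in(), telemetry.get_state()['clock'])"
```

```text
the job is handed in; nothing more can be done
the job is handed in; nothing more can be done
```

The vessel lift is locked and the brake lever is at its end stop. The job was handed in at about 28 s of the 58 s allowed, and nothing was reported back. One thing is out of place: the yellow look-alike rod fell over during the job.

- **Rod:** I took the black-gripped rod from the rack's middle hole and put it into the slot 26 mm to one side. The bottom was felt at −55 mm. Sliding along it, the rod dropped into the hole, whose walls were felt at −2.3 and +5.8 mm from mid-slot. It then went down to the hole floor at −90 mm and I let go. The last pictures show the grip 52–110 mm above the mouth, where 50–110 mm means fully home, and it did not move afterwards.
- **Hole position:** A wrist camera depth picture had already hinted at the hole near mid-slot. I still searched by touch, and the touch result agreed.
- **Brake:** I pushed the lever away from the robot until it stopped, then pushed again at another spot with about 16 N and it did not move. The knob travelled only 64 mm, not the roughly 75 mm given. The geometry says it started partly on, about 0.18 rad, and ended about 0.50 rad past upright. That fits a symmetric 1.0 rad throw fully on. I take it as fully on, but the start angle is inferred, not confirmed.
- **Yellow look-alike:** It stood free on its tip when I began. It was found lying against the guard's base after I had gripped and lifted the rod. I felt no contact, and by my clearances the gripper was about 110 mm away from it, so it probably toppled by itself. I cannot rule out that I caused it. I left it lying there, as you asked for it to be left alone.

The rack had not moved when I checked it after the lift, and the other items look unmoved in the last pictures.

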